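Set the polariser ring of a glass strain viewer

TASK

Set the round strain viewer for the glass stopper that stands on its window: with the closed fingertips, push the upright lever post of the polariser ring around, either way, until the ring's pointer faces the tip of the small steel index rider clamped on the edge of the scale, then come away. Push gently from the side and never take the post between the fingers; leave the stopper standing where it is and everything else on the bench alone.

Things in the scene. Friction and masses are not known exactly. Their poses are not given: they have to be found in the camera images.
- viewer: the strain viewer, bolted down: a white round housing 244 mm across, with a flat aluminium scale plate on top, 50 mm above the bench (ticks every 10 degrees, longer every 30), and a fixed window 100 mm across in its middle. Origin at the centre of its underside, on the vertical axis of the ring.
- ring: the grey polariser ring turning on the viewer's vertical axis: 160 mm across, bore 106 mm, 50 to 64 mm above the bench, with a black nosed bar (top at 68 mm) and the post on it. Origin on the axis, 50 mm up; x axis through post and pointer. Turns both ways, 320 degrees or more; no spring; about 3 N sideways at the post (0.2 N m friction); stays where left, does not coast.
- post (a point): centre of the top of the lever post: an upright pin in a black round sleeve 14 mm in diameter, 68 mm from the ring's axis, standing from 70 to 115 mm above the bench. The sleeve spins freely on its pin, like a roller, so a finger does not drag on it. This is what is pushed.
- pointer (a point): the tip of the ring's pointer nose, 93 mm from the ring's axis, 66 mm above the bench, on the same radius as the post.
- rider: the index rider: a dark steel block 16 x 18 x 18 mm with a wedge pointing to the axis, clamped fast on the scale's outer edge, anywhere round the circle, 96 to 120 mm from the axis, 50 to 68 mm above the bench. Origin on the ring's axis, 50 mm up; x axis from there to the rider. Pointer and post pass it without touching.
- mark (a point): the point just inside the rider's wedge, 93 mm from the axis, 66 mm above the bench, where the pointer tip must come to.
- stopper: a loose green-tinted glass stopper standing upright near the middle of the window, 38 mm high, 26 mm across at the top (top 88 mm above the bench), 30 g. Origin at its foot. To be left alone.
- dish: a loose glass dish, 90 mm across, 18 mm high, beside the viewer; origin under its centre. Bystander.
- vial: a loose small amber vial, 40 mm across, 70 mm high, beside the viewer; origin under its centre. Bystander.
- slidebox: a loose cardboard slide box, 85 x 55 x 30 mm, beyond the viewer; origin under its centre. Bystander.
- forceps: loose steel forceps lying flat, about 120 mm long, beside the viewer; origin near the middle. Bystander.
- dropper: a loose amber dropper bottle, 36 mm across, 85 mm high, to the left of the viewer; origin under its centre. Bystander.
- beaker: a loose glass beaker, 66 mm across, 85 mm high, to the right of the viewer; origin under its centre. Bystander.

How it is judged (in metres and radians):
At the end, for the whole second after the job is handed in: The pointer tip is within 5.5 mm (about 3.4 degrees) of the point in front of the rider's tip, the ring is at rest, and the stopper stands upright within 10 mm of where it stood (horizontal distance between pointer and mark below 0.0055 m and angular speed of ring below 0.05 rad/s and distance of stopper from where it was at the start of the episode below 0.01 m and angle between stopper's own z axis and vertical below 0.15 rad); the robot touches nothing.
It fails at once if the post is taken between the fingers (horizontal distance between the grasp point and post below 0.009 m and z of the grasp point in the frame of post below 0 m).
It fails at once if the fingers press on the ring or its post with more than 25 N (contact force between the fingers and ring above 25 N).
It fails at once if the stopper is shifted by more than 10 mm, lifted or tipped (distance of stopper from where it was at the start of the episode above 0.01 m or angle between stopper's own z axis and vertical above 0.3 rad).
It fails at once if a bystander is shifted by more than 15 mm or lifted (distance of any of dish, vial, slidebox, forceps, dropper, beaker from where it was at the start of the episode above 0.015 m).
It also fails if it takes over 61 s, if anything falls off the work surface, if the arm or the gripper's body presses on something with over 40 N, if the wrist force passes 120 N, or if a joint passes its speed limit or range.

ROBOT

A 6-joint arm with a two-finger parallel gripper is mounted at the origin on the work surface. World frame = base frame: x ahead of the robot, y to its left, z up, the work surface at z = 0. Lengths are in m, angles in degrees, forces in N, time in s.
With the tool pointing down it reaches from about 0.3 to 0.75 m from the base axis. Payload 8.5 kg.
Tool frame: the origin (TCP) lies on the centre line of the jaws, within the pads' length; the fingertips stand 19 mm ahead of it and the grasp point (between the pads) is the TCP; z points along the fingers, x is the direction in which the jaws open and shut, and the axes are right-handed (so a half turn about z gives the same grasp; the last joint's range is limited). The gripper opens to 85 mm and grips with 20 to 120 N. Pads are 22 mm wide; open, the fingers measure 114 mm over their backs; the gripper's body (76 mm by 85 mm) begins 54 mm behind the grasp point. The pads swing forward as they close: fully open they stand 13 mm farther back than shut.
Start: joints at [55.388, 21.807, 74.336, -0, 83.858, -12.336], TCP at [0.208, 0.509, 0.25] pointing down, gripper open.
Joint ranges: [-178.18, 178.18], [-50.72, 133.34], [12.68, 142.11], [-81.47, 261.47], [9.98, 163.14], [-165.26, 165.26]. Speed limits (degrees/s): [136.94, 136.94, 180, 180, 180, 180].

INTERFACE

Orientations are given as a 3x3 rotation matrix whose columns are the frame's x, y, z axes.
In Python, from rig import env, cams, order gives the robot as it stands.
- The arm moves only by the tool step_arm, never from a script. Its argument "steps" is a list of rows, each an object with "xyz": the shift along the tool's x, y, z normalised to -1 to 1, where 1 is 0.04 m, a list of three; "turn": the turn, a rotation vector about the tool's x, y, z normalised to -1 to 1, where 1 is 0.08 rad, a list of three; "gripper": the gripper command: -1 is shut, 1 is fully open, values between are in proportion. A call has 1 to 20 rows; each row shifts and turns the commanded pose from where the row before left it, along the tool's axes as they then stand; what a row does not reach is not made up. A row lasts 1/12 s, in which the tool goes at most 41.7 mm and 7.16 degrees, less where a joint would pass 70% of its speed; a pose out of reach is approached as far as the arm can. A call with a number of a shift or a turn outside -1 to 1 is refused whole. A call with a gripper value outside its range is refused whole. The fingers move at their own pace and stop on an object; "squeeze" is the grip in N (left out, the last holds). Time passes only in rows, so rows that do not move let the fingers close. It gives the time, the measured TCP pose, the force and the opening at its end, in the units of the state.
- env.observe(): the state, without advancing time (a new reading comes with each control period).
- cams.get_image(name): name is "side" or "top"; returns (picture, depth): 420x560x3 uint8, red, green, blue; 420x560 float32, m along the optical axis (not along the pixel's ray), 0 where there is no reading.
- cams.camera_info(name): a dict with "fx", "fy", "cx", "cy" (pixels), "k1" (the pictures are not rectified: a ray, as slopes to the right and down, at radius r is drawn at 1 + k1 r^2 times it, then the intrinsics apply), "extrinsics" (4x4, takes a point from camera to world coordinates). Camera axes: x right, y down, z forward; pixel columns grow to the right and rows downward; lengths in m; the calibration is good to about 2 mm. A picture is of the moment at which its call begins. camera_info takes no time and is no camera call.
- order.close_job(): hands the job in, once; it reports no verdict.
The state is a dict: "time_s": time; "q": joint angles; "qvel": joint speeds; "joint_efforts": joint torques, N m; "position": TCP position; "tool_rot": TCP orientation; "ft_force": force on the tool from outside, world axes, zero at the start; "wrist_torque": the same for the moment, N m; "grip_width": finger opening in m.
Only numpy, scipy, OpenCV 4.12 (cv2) and the standard library are available. Lean on these libraries where they do the work, as an engineer would, in place of code of your own. Each camera call takes 0.05 s, during which the arm holds its last target. There are 200 camera calls.

## Working session

There is one attempt and no reset: what is moved stays moved. The work goes in short steps, Python scripts to look and compute and a tool call to move; the robot and the scene stay as the last step left them, time stands still between calls to the robot, and variables do not carry over. Pictures are saved under pics/ and viewed, about 8 in all and at most 12, crops included, and the job is handed in when it is done.

Besides the shell and the picture viewer there is one more tool, called after "Call:" as a command line: name --argument value ..., lists and objects as JSON in quotes. step_arm: Moves the arm, as the interface text tells. Scaled input: -1 to 1 covers 0.04 m each way for a shift and 0.08 rad each way for a turn. Its arguments: {"type":"object","properties":{"steps":{"type":"array"},"squeeze":{"type":"number"}},"required":["steps"]}

```bash
mkdir -p pics
cat > h.py <<'E'
import numpy as np, cv2
from rig import env, cams, order
def ray(n,u,v):
    c=cams.camera_info(n); d=np.array([(u-c['cx'])/c['fx'],(v-c['cy'])/c['fy']]); s=d.copy()
    for _ in range(20): s=d/(1+c['k1']*(s@s))
    T=np.array(c['extrinsics']); return T[:3,3],T[:3,:3]@np.array([s[0],s[1],1])
def onz(n,u,v,z):
    o,d=ray(n,u,v); return o+d*(z-o[2])/d[2]
def px(n,p):
    c=cams.camera_info(n); T=np.array(c['extrinsics']); q=T[:3,:3].T@(np.array(p)-T[:3,3]); s=q[:2]/q[2]; s=s*(1+c['k1']*(s@s))
    return s[0]*c['fx']+c['cx'],s[1]*c['fy']+c['cy']
E
python3 - <<'E'
from h import *
for n in('top','side'):
    i,d=cams.get_image(n); cv2.imwrite(f'pics/{n}0.png',i[:,:,::-1]); np.save(f'{n}0.npy',d); c=cams.camera_info(n); print(n,c)
s=env.observe(); print(s['time_s'],s['position'],s['tool_rot'])
E
```

```text
top {'fx': 464.441253355635, 'fy': 464.441253355635, 'cx': 276.62709668360463, 'cy': 206.95721080374443, 'k1': 0.018317548269061512, 'extrinsics': array([[-0.02631894, -0.98824823,  0.15057475,  0.44481054],
       [-0.99961819,  0.02728549,  0.00435627,  0.07178612],
       [-0.00841358, -0.1504026 , -0.98858903,  1.21952081],
       [ 0.        ,  0.        ,  0.        ,  1.        ]])}
side {'fx': 479.5940062805078, 'fy': 479.5940062805078, 'cx': 276.9235905376353, 'cy': 206.54645345555016, 'k1': 0.05185672980864049, 'extrinsics': array([[ 0.81833224, -0.28410262,  0.49961789,  0.06909339],
       [-0.57470022, -0.41538447,  0.70510666, -0.69985956],
       [ 0.00721086, -0.86414203, -0.50319634,  0.64393782],
       [ 0.        ,  0.        ,  0.        ,  1.        ]])}
0.1 [0.2083593  0.50876234 0.2497994 ] [[ 3.79065225e-01  9.25369685e-01 -7.08465366e-04]
 [ 9.25369181e-01 -3.79065787e-01 -1.00392112e-03]
 [-1.19755315e-03 -2.75040430e-04 -9.99999245e-01]]
```

View pics/top0.png

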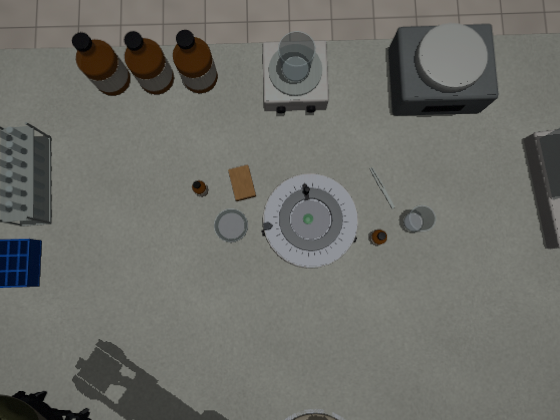

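View pics/side0.png

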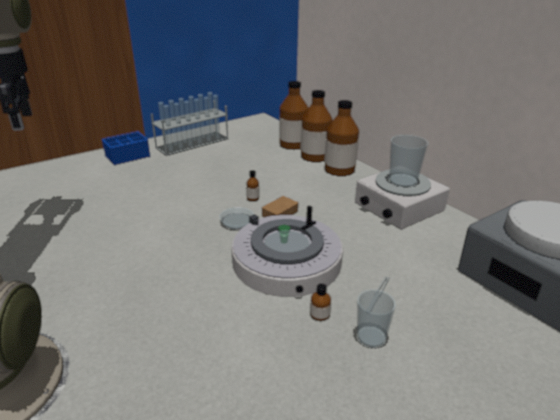

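The top view shows the viewer at about (310,220) and the post and pointer near (306,188). A dark block on the left at (266,227) is probably the rider. A second dark spot at (355,240) looks like a knob on the housing side. I'll zoom in on the viewer next.

Run:
```python
from h import *
a=cv2.imread('pics/top0.png')[165:275,255:365]; b=cv2.imread('pics/side0.png')[195:305,225:350]
cv2.imwrite('pics/z0.png',np.hstack([cv2.resize(a,(400,400),interpolation=2),cv2.resize(b,(400,400),interpolation=2)]))
g=cv2.imread('pics/top0.png'); 
# white plate
m=((g.min(2)>150)*255).astype(np.uint8); m[:150]=0;m[290:]=0;m[:,:250]=0;m[:,370:]=0
cs,_=cv2.findContours(m,0,1); c=max(cs,key=cv2.contourArea); print(cv2.fitEllipse(cv2.convexHull(c)))
m=((g.max(2)<75)*255).astype(np.uint8)
n,l,s,ce=cv2.connectedComponentsWithStats(m)
for k in range(1,n):
  if 150<ce[k][1]<290 and 180<ce[k][0]<420 and s[k,4]>4: print(s[k],ce[k])
```

```text
Traceback (most recent call last):
ValueError: max() iterable argument is empty
```

View pics/z0.png

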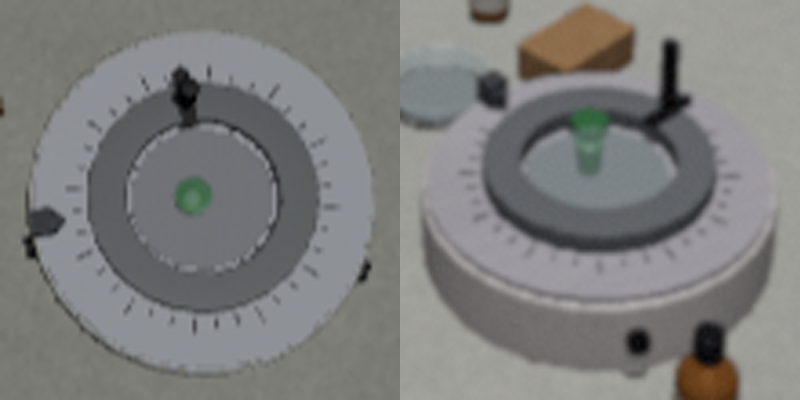

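The zoom shows the rider on the left with its tip at about (64,220), which is full-image (272.6,225.5). The post and nose are at the top, near (182,80), and the stopper is at (193,196). Next I compute positions.

```bash
cat > meas.py <<'E'
from h import *
def cloud(n,d):
    P=np.full(d.shape+(3,),np.nan)
    for v in range(d.shape[0]):
        for u in range(d.shape[1]):
            if d[v,u]>0:
                o,r=ray(n,u,v); P[v,u]=o+r*d[v,u]
    return P
E
python3 - <<'E'
from meas import *
d=np.load('top0.npy'); e=np.zeros_like(d); e[160:280,180:450]=d[160:280,180:450]
P=cloud('top',e); np.save('P.npy',P); g=cv2.imread('pics/top0.png').astype(int)
z=P[:,:,2]; m=np.nan_to_num((z>.035)&(z<.09)).astype(np.uint8); m[:,:255]=0;m[:,365:]=0
n,l,s,ce=cv2.connectedComponentsWithStats(m); k=1+np.argmax(s[1:,4]); print(s[k])
c=max(cv2.findContours((l==k).astype(np.uint8),0,1)[0],key=cv2.contourArea)[:,0]
W=np.array([onz('top',u,v,.05)[:2] for u,v in c])
(x,y),r=cv2.minEnclosingCircle(W.astype(np.float32)); print('enc',x,y,r)
from scipy.optimize import least_squares
f=least_squares(lambda p:np.hypot(*(W-p[:2]).T)-p[2],[x,y,.122],loss='soft_l1',f_scale=.001).x; print('fit',f)
print('plate z',np.nanmedian(z[l==k]))
C=f[:2]
# ring-window circle: white bright border? dark blobs
dk=((g.max(2)<70)&(l==k)).astype(np.uint8)
n,l2,s2,c2=cv2.connectedComponentsWithStats(dk)
for k in range(1,n):
    if s2[k,4]>3:
        print(s2[k],c2[k],'zmax',np.nanmax(z[l2==k]),onz('top',*c2[k],.066)[:2]-C)
def pol(p,zz):
    q=onz('top',*p,zz)[:2]-C; print(p,np.hypot(*q),np.degrees(np.arctan2(q[1],q[0])))
Z=lambda a,b:(255+(a+.5)*.275-.5,165+(b+.5)*.275-.5)
pol(Z(64,220),.06); pol(Z(45,222),.068); pol(Z(180,70),.066); pol(Z(184,88),.115); pol(Z(188,122),.068); pol(Z(193,194),.088)
for nm,sl in dict(vial=(slice(225,250),slice(368,392)),beaker=(slice(200,235),slice(398,438)),dropper=(slice(175,200),slice(188,212)),box=(slice(160,205),slice(225,260)),dish=(slice(208,245),slice(212,250))).items():
    q=P[sl].reshape(-1,3); q=q[np.nan_to_num(q[:,2])>.012]; print(nm,len(q),q.mean(0) if len(q) else '',q.max(0))
E
```

```text
Traceback (most recent call last):
  File "meas.py", line 7, in cloud
    o,r=ray(n,u,v); P[v,u]=o+r*d[v,u]
        ~~~^^^^^^^
  File "h.py", line 4, in ray
    c=cams.camera_info(n); d=np.array([(u-c['cx'])/c['fx'],(v-c['cy'])/c['fy']]); s=d.copy()
ValueError: time passes only in moves, steps and waits
```

```bash
sed -i 's/^def ray/CI={n:cams.camera_info(n) for n in ("top","side")}\ndef ray/; s/c=cams.camera_info(n);/c=CI[n];/' h.py
cat > a.py <<'E'
from meas import *
d=np.load('top0.npy'); e=np.zeros_like(d); e[160:280,180:450]=d[160:280,180:450]
P=cloud('top',e); np.save('P.npy',P); g=cv2.imread('pics/top0.png').astype(int)
z=P[:,:,2]; m=np.nan_to_num((z>.035)&(z<.09)).astype(np.uint8); m[:,:255]=0;m[:,365:]=0
n,l,s,ce=cv2.connectedComponentsWithStats(m); k=1+np.argmax(s[1:,4]); print(s[k])
c=max(cv2.findContours((l==k).astype(np.uint8),0,1)[0],key=cv2.contourArea)[:,0]
W=np.array([onz('top',u,v,.05)[:2] for u,v in c])
(x,y),r=cv2.minEnclosingCircle(W.astype(np.float32)); print('enc',x,y,r)
from scipy.optimize import least_squares
f=least_squares(lambda p:np.hypot(*(W-p[:2]).T)-p[2],[x,y,.122],loss='soft_l1',f_scale=.001).x; print('fit',f)
print('plate z',np.nanmedian(z[l==k]))
C=f[:2]
dk=((g.max(2)<70)&(l==k)).astype(np.uint8)
n,l2,s2,c2=cv2.connectedComponentsWithStats(dk)
for k in range(1,n):
    if s2[k,4]>3:
        print(s2[k],c2[k],'zmax',np.nanmax(z[l2==k]),onz('top',*c2[k],.066)[:2]-C)
def pol(p,zz):
    q=onz('top',*p,zz)[:2]-C; print(p,np.hypot(*q),np.degrees(np.arctan2(q[1],q[0])))
Z=lambda a,b:(255+(a+.5)*.275-.5,165+(b+.5)*.275-.5)
pol(Z(64,220),.06); pol(Z(45,222),.068); pol(Z(180,70),.066); pol(Z(184,88),.115); pol(Z(188,122),.068); pol(Z(193,194),.088)
for nm,sl in dict(vial=(slice(225,250),slice(368,392)),beaker=(slice(200,235),slice(398,438)),dropper=(slice(175,200),slice(188,212)),box=(slice(160,205),slice(225,260)),dish=(slice(208,245),slice(212,250))).items():
    q=P[sl].reshape(-1,3); q=q[np.nan_to_num(q[:,2])>.012]; print(nm,len(q),q.mean(0) if len(q) else '',q.max(0))
E
python3 a.py
```

```text
[ 263  173   95   95 6998]
enc 0.5894348621368408 -0.008754524402320385 0.12306185811758041
fit [ 0.58967752 -0.00644935  0.11953491]
plate z 0.051839685893687926
[302 184   8  16  52] [305.25       192.80769231] zmax 0.08415545418908432 [0.06492646 0.01019212]
[317 199  13  11  16] [322.9375 202.875 ] zmax 0.06252002454325334 [ 0.03799026 -0.03329759]
[330 211   2   5   5] [330.4 213. ] zmax 0.06373001874112538 [ 0.01181046 -0.05089541]
[263 223  10   7  49] [266.79591837 225.73469388] zmax 0.07455345629637566 [-0.01591023  0.10911025]
(272.2375, 225.1375) 0.09661200829530653 98.39520300307677
(267.0125, 225.6875) 0.10969178748463573 98.40327458408152
(304.1375, 183.8875) 0.0887644244768226 7.89328563887446
(305.2375, 188.8375) 0.06699442447171435 10.985327591403523
(306.3375, 198.1875) 0.051390094113636466 9.031963176059696
(307.7125, 217.9875) 0.007942043143141422 104.56242681540762
vial 227 [ 0.54089699 -0.1753793   0.04901981] [ 0.56152752 -0.15975251  0.07470425]
beaker 520 [ 0.58313981 -0.28344805  0.05807868] [ 0.61288507 -0.2456041   0.09055647]
dropper 199 [0.67744791 0.27179619 0.05810868] [0.69781649 0.29250627 0.09065018]
box 694 [0.69458209 0.16701676 0.03032944] [0.74304837 0.20204465 0.03769454]
dish 244 [0.58676139 0.20013236 0.01699624] [0.62910929 0.24161494 0.02368304]
```

Measured values against the given sizes:
- **Viewer centre:** about (0.590, -0.007), radius 0.120.
- **Rider:** at 98.4°. Its wedge starts at 96.6 mm, against 96 given.
- **Post:** at about 9–10° and radius 67 mm, against 68 given.

The plan is to push the post counter-clockwise by about 89°. I'll shut the gripper and turn the tool's x axis to the radial direction, then approach behind the post.

Call:
step_arm --steps '[{"xyz": [0, 0, 0], "turn": [0, 0, 0.985], "gripper": -1}, {"xyz": [0, 0, 0], "turn": [0, 0, 0.985], "gripper": -1}, {"xyz": [0, 0, 0], "turn": [0, 0, 0.985], "gripper": -1}, {"xyz": [0, 0, 0], "turn": [0, 0, 0.985], "gripper": -1}, {"xyz": [0, 0, 0], "turn": [0, 0, 0.985], "gripper": -1}, {"xyz": [0, 0, 0], "turn": [0, 0, 0.985], "gripper": -1}, {"xyz": [0, 0, 0], "turn": [0, 0, 0.985], "gripper": -1}, {"xyz": [0, 0, 0], "turn": [0, 0, 0.985], "gripper": -1}, {"xyz": [0, 0, 0], "turn": [0, 0, 0.985], "gripper": -1}, {"xyz": [0, 0, 0], "turn": [0, 0, 0.985], "gripper": -1}, {"xyz": [0, 0, 0], "turn": [0, 0, 0.985], "gripper": -1}, {"xyz": [0, 0, 0], "turn": [0, 0, 0.985], "gripper": -1}, {"xyz": [0, 0, 0], "turn": [0, 0, 0.985], "gripper": -1}]' --squeeze 20

```text
time_s: 1.18
position: [0.2084, 0.5088, 0.2499]
tool_rot: [[0.988, 0.153, -0.001], [0.153, -0.988, -0.001], [-0.001, 0.001, -1.0]]
ft_force: [0.5, -1.0, 0.1]
grip_width: -0.0008
```

Call:
step_arm --steps '[{"xyz": [0.455, 0.773, 0], "turn": [0, 0, 0], "gripper": -1}, {"xyz": [0.455, 0.773, 0], "turn": [0, 0, 0], "gripper": -1}, {"xyz": [0.455, 0.773, 0], "turn": [0, 0, 0], "gripper": -1}, {"xyz": [0.455, 0.773, 0], "turn": [0, 0, 0], "gripper": -1}, {"xyz": [0.455, 0.773, 0], "turn": [0, 0, 0], "gripper": -1}, {"xyz": [0.455, 0.773, 0], "turn": [0, 0, 0], "gripper": -1}, {"xyz": [0.455, 0.773, 0], "turn": [0, 0, 0], "gripper": -1}, {"xyz": [0.455, 0.773, 0], "turn": [0, 0, 0], "gripper": -1}, {"xyz": [0.455, 0.773, 0], "turn": [0, 0, 0], "gripper": -1}, {"xyz": [0.455, 0.773, 0], "turn": [0, 0, 0], "gripper": -1}, {"xyz": [0.455, 0.773, 0], "turn": [0, 0, 0], "gripper": -1}, {"xyz": [0.455, 0.773, 0], "turn": [0, 0, 0], "gripper": -1}, {"xyz": [0.455, 0.773, 0], "turn": [0, 0, 0], "gripper": -1}, {"xyz": [0.455, 0.773, 0], "turn": [0, 0, 0], "gripper": -1}, {"xyz": [0.455, 0.773, 0], "turn": [0, 0, 0], "gripper": -1}, {"xyz": [0.455, 0.773, 0], "turn": [0, 0, 0], "gripper": -1}, {"xyz": [0.455, 0.773, 0], "turn": [0, 0, 0], "gripper": -1}, {"xyz": [0.455, 0.773, 0], "turn": [0, 0, 0], "gripper": -1}, {"xyz": [0.455, 0.773, 0], "turn": [0, 0, 0], "gripper": -1}, {"xyz": [0.455, 0.773, 0], "turn": [0, 0, 0], "gripper": -1}]'

```text
time_s: 2.85
position: [0.6658, -0.0462, 0.2498]
tool_rot: [[0.988, 0.157, -0.001], [0.157, -0.988, 0.0], [-0.001, -0.0, -1.0]]
ft_force: [0.2, 0.4, -0.0]
grip_width: 0.0001
```

Call:
step_arm --steps '[{"xyz": [0, 0, 0.575], "turn": [0, 0, 0], "gripper": -1}, {"xyz": [0, 0, 0.575], "turn": [0, 0, 0], "gripper": -1}, {"xyz": [0, 0, 0.575], "turn": [0, 0, 0], "gripper": -1}, {"xyz": [0, 0, 0.575], "turn": [0, 0, 0], "gripper": -1}, {"xyz": [0, 0, 0.575], "turn": [0, 0, 0], "gripper": -1}, {"xyz": [0, 0, 0.575], "turn": [0, 0, 0], "gripper": -1}]'

```text
time_s: 3.35
position: [0.6647, -0.0446, 0.1108]
tool_rot: [[0.988, 0.157, -0.001], [0.157, -0.988, 0.0], [-0.001, -0.0, -1.0]]
ft_force: [0.8, -0.1, -0.0]
grip_width: 0.0003
```

Run:
```python
from h import *
a,_=cams.get_image('top'); b,_=cams.get_image('side')
a=a[150:280,240:380];b=b[150:310,220:380]
cv2.imwrite('pics/z1.png',np.hstack([cv2.resize(x,(400,400),interpolation=2) for x in(a,b)])[:,:,::-1])
# post in first side view, by triangulation of its top
print('side px of post guess',px('side',(.6565,.0055,.115)))
g=cv2.imread('pics/side0.png').astype(int); m=((g.max(2)<60)*255).astype(np.uint8)
n,l,s,c=cv2.connectedComponentsWithStats(m)
for k in range(1,n):
    if 290<c[k][0]<330 and 195<c[k][1]<240: print(s[k],c[k], onz('side',s[k,0]+(3),s[k,1],.115))
```

```text
side px of post guess (np.float64(309.3775875759894), np.float64(205.2748936935699))
[292 207  23  30 146] [306.74657534 222.17808219] [0.62580319 0.01735977 0.115     ]
```

View pics/z1.png

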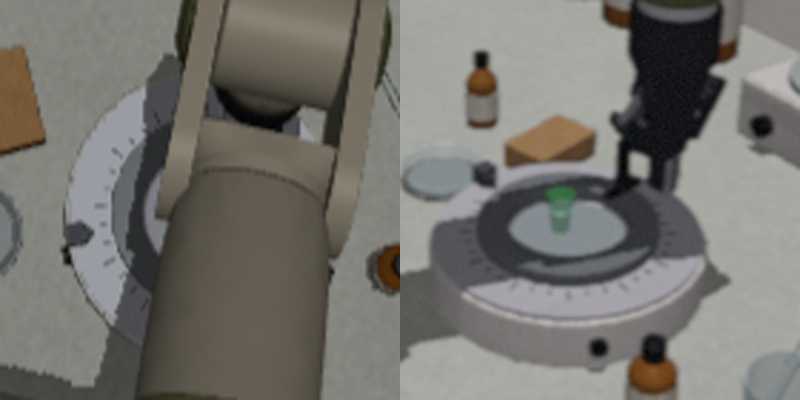

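The side view shows the closed fingers standing just right of the post, which is at zoom (622,165) against about (668,180) for the fingers. The tips are lower than the top of the post and clear of the ring. Now I advance to contact.

Call:
step_arm --steps '[{"xyz": [0, -0.12, 0], "turn": [0, 0, 0], "gripper": -1}, {"xyz": [0, -0.12, 0], "turn": [0, 0, 0], "gripper": -1}, {"xyz": [0, -0.12, 0], "turn": [0, 0, 0], "gripper": -1}, {"xyz": [0, -0.12, 0], "turn": [0, 0, 0], "gripper": -1}, {"xyz": [0, -0.12, 0], "turn": [0, 0, 0], "gripper": -1}, {"xyz": [0, -0.06, 0], "turn": [0, 0, 0], "gripper": -1}, {"xyz": [0, -0.06, 0], "turn": [0, 0, 0], "gripper": -1}, {"xyz": [0, -0.06, 0], "turn": [0, 0, 0], "gripper": -1}]'

```text
time_s: 4.12
position: [0.6602, -0.0137, 0.1125]
tool_rot: [[0.988, 0.157, 0.0], [0.157, -0.988, -0.0], [0.0, 0.0, -1.0]]
ft_force: [0.7, -2.9, 1.4]
grip_width: -0.0002
```

Call:
step_arm --steps '[{"xyz": [0.021, -0.09, 0], "turn": [0, 0, -0.655], "gripper": -1}, {"xyz": [0.021, -0.09, 0], "turn": [0, 0, -0.655], "gripper": -1}, {"xyz": [0.021, -0.09, 0], "turn": [0, 0, -0.655], "gripper": -1}, {"xyz": [0.021, -0.09, 0], "turn": [0, 0, -0.655], "gripper": -1}]'

```text
time_s: 4.45
position: [0.6604, 0.0003, 0.1125]
tool_rot: [[0.933, 0.361, 0.001], [0.361, -0.933, -0.001], [0.001, 0.002, -1.0]]
ft_force: [1.2, -3.0, -0.8]
grip_width: 0.0
```

Contact at about 3 N, and the arc is tracking well. I'll continue along it.

Call:
step_arm --steps '[{"xyz": [0.021, -0.09, 0], "turn": [0, 0, -0.655], "gripper": -1}, {"xyz": [0.021, -0.09, 0], "turn": [0, 0, -0.655], "gripper": -1}, {"xyz": [0.021, -0.09, 0], "turn": [0, 0, -0.655], "gripper": -1}, {"xyz": [0.021, -0.09, 0], "turn": [0, 0, -0.655], "gripper": -1}, {"xyz": [0.021, -0.09, 0], "turn": [0, 0, -0.655], "gripper": -1}, {"xyz": [0.021, -0.09, 0], "turn": [0, 0, -0.655], "gripper": -1}, {"xyz": [0.021, -0.09, 0], "turn": [0, 0, -0.655], "gripper": -1}, {"xyz": [0.021, -0.09, 0], "turn": [0, 0, -0.655], "gripper": -1}, {"xyz": [0.021, -0.09, 0], "turn": [0, 0, -0.655], "gripper": -1}, {"xyz": [0.021, -0.09, 0], "turn": [0, 0, -0.655], "gripper": -1}]'

```text
time_s: 5.28
position: [0.6473, 0.0345, 0.1126]
tool_rot: [[0.627, 0.779, 0.002], [0.779, -0.627, -0.001], [0.001, 0.002, -1.0]]
ft_force: [3.5, -1.9, -0.2]
grip_width: -0.0001
```

Call:
step_arm --steps '[{"xyz": [0.021, -0.09, 0], "turn": [0, 0, -0.655], "gripper": -1}, {"xyz": [0.021, -0.09, 0], "turn": [0, 0, -0.655], "gripper": -1}, {"xyz": [0.021, -0.09, 0], "turn": [0, 0, -0.655], "gripper": -1}, {"xyz": [0.021, -0.09, 0], "turn": [0, 0, -0.655], "gripper": -1}, {"xyz": [0.021, -0.09, 0], "turn": [0, 0, -0.655], "gripper": -1}, {"xyz": [0.021, -0.09, 0], "turn": [0, 0, -0.655], "gripper": -1}, {"xyz": [0.021, -0.09, 0], "turn": [0, 0, -0.655], "gripper": -1}, {"xyz": [0.021, -0.09, 0], "turn": [0, 0, -0.655], "gripper": -1}, {"xyz": [0, 0, 0], "turn": [0, 0, 0], "gripper": -1}]'

```text
time_s: 6.03
position: [0.6248, 0.0545, 0.1126]
tool_rot: [[0.256, 0.967, 0.001], [0.967, -0.256, -0.0], [0.0, 0.001, -1.0]]
ft_force: [0.7, -0.9, -1.1]
grip_width: -0.0001
```

Run:
```python
from h import *
a,_=cams.get_image('top'); b,_=cams.get_image('side')
a=a[150:280,240:380];b=b[150:310,220:380]
cv2.imwrite('pics/z2.png',np.hstack([cv2.resize(x,(400,400),interpolation=2) for x in(a,b)])[:,:,::-1])
```

```text
(no output)
```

View pics/z2.png

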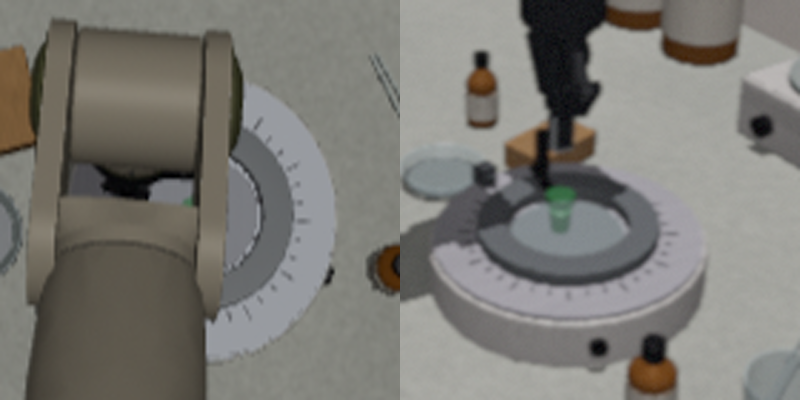

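The side view shows the post at zoom (543,150) being pushed and the stopper undisturbed. I'll go about 18° further, then back off so I can measure it without the arm in the way.

Call:
step_arm --steps '[{"xyz": [0.021, -0.09, 0], "turn": [0, 0, -0.655], "gripper": -1}, {"xyz": [0.021, -0.09, 0], "turn": [0, 0, -0.655], "gripper": -1}, {"xyz": [0.021, -0.09, 0], "turn": [0, 0, -0.655], "gripper": -1}, {"xyz": [0.021, -0.09, 0], "turn": [0, 0, -0.655], "gripper": -1}, {"xyz": [0.021, -0.09, 0], "turn": [0, 0, -0.655], "gripper": -1}, {"xyz": [0.021, -0.09, 0], "turn": [0, 0, -0.655], "gripper": -1}, {"xyz": [0, 0, 0], "turn": [0, 0, 0], "gripper": -1}, {"xyz": [0, 0, 0], "turn": [0, 0, 0], "gripper": -1}]'

```text
time_s: 6.8
position: [0.6041, 0.0621, 0.1124]
tool_rot: [[-0.051, 0.999, -0.0], [0.999, 0.051, 0.0], [0.0, -0.0, -1.0]]
ft_force: [1.0, -0.0, 0.4]
grip_width: -0.0001
```

Run:
```python
from h import *
b,_=cams.get_image('side')
b=b[180:260,230:330]
cv2.imwrite('pics/z3.png',cv2.resize(b,(800,600),interpolation=2)[:,:,::-1])
C=np.array([.5897,-.0065])
for t in(90,94,98.4):
    e=np.array([np.cos(np.radians(t)),np.sin(np.radians(t))])
    f=lambda r,z:[round(float(x),1) for x in ((np.array(px('side',(*(C+r*e),z)))-[230,180]+.5)*[8,7.5]-.5)]
    print(t,'posttop',f(.068,.115),'tip',f(.093,.066))
```

```text
90 posttop [323.5, 178.4] tip [274.5, 283.3]
94 posttop [309.7, 183.1] tip [256.2, 289.9]
98.4 posttop [295.3, 188.9] tip [237.0, 297.9]
```

View pics/z3.png

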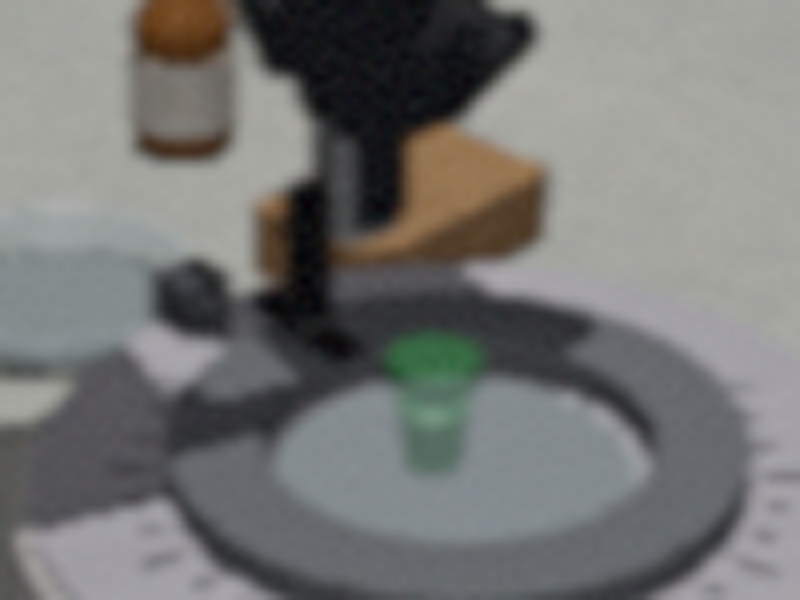

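The post top is at (308,183), which is about 94.3° against the projected 94° position (310,183). That leaves about 4° to go. I'll push that, then retreat, lift, and clear the view to the left.

Call:
step_arm --steps '[{"xyz": [0.014, -0.06, 0], "turn": [0, 0, -0.436], "gripper": -1}, {"xyz": [0.014, -0.06, 0], "turn": [0, 0, -0.436], "gripper": -1}, {"xyz": [0, 0, 0], "turn": [0, 0, 0], "gripper": -1}, {"xyz": [0, 0, 0], "turn": [0, 0, 0], "gripper": -1}, {"xyz": [0, 0.25, 0], "turn": [0, 0, 0], "gripper": -1}, {"xyz": [0, 0.25, 0], "turn": [0, 0, 0], "gripper": -1}, {"xyz": [0, 0.25, 0], "turn": [0, 0, 0], "gripper": -1}, {"xyz": [0, 0, 0], "turn": [0, 0, 0], "gripper": -1}, {"xyz": [0, 0, -0.7], "turn": [0, 0, 0], "gripper": -1}, {"xyz": [0, 0, -0.7], "turn": [0, 0, 0], "gripper": -1}, {"xyz": [0, 0, -0.7], "turn": [0, 0, 0], "gripper": -1}, {"xyz": [0, 0, -0.7], "turn": [0, 0, 0], "gripper": -1}, {"xyz": [0, 0, -0.7], "turn": [0, 0, 0], "gripper": -1}, {"xyz": [0, 0, 0], "turn": [0, 0, 0], "gripper": -1}]'

```text
time_s: 8.02
position: [0.6298, 0.0665, 0.2582]
tool_rot: [[-0.122, 0.992, 0.009], [0.993, 0.122, -0.001], [-0.002, 0.009, -1.0]]
ft_force: [0.4, -0.4, 0.0]
grip_width: 0.0001
```

Call:
step_arm --steps '[{"xyz": [0.85, -0.4, 0], "turn": [0, 0, 0], "gripper": -1}, {"xyz": [0.85, -0.4, 0], "turn": [0, 0, 0], "gripper": -1}, {"xyz": [0.85, -0.4, 0], "turn": [0, 0, 0], "gripper": -1}, {"xyz": [0.85, -0.4, 0], "turn": [0, 0, 0], "gripper": -1}, {"xyz": [0.85, -0.4, 0], "turn": [0, 0, 0], "gripper": -1}, {"xyz": [0.85, -0.4, 0], "turn": [0, 0, 0], "gripper": -1}, {"xyz": [0.85, -0.4, 0], "turn": [0, 0, 0], "gripper": -1}, {"xyz": [0.85, -0.4, 0], "turn": [0, 0, 0], "gripper": -1}, {"xyz": [0.85, -0.4, 0], "turn": [0, 0, 0], "gripper": -1}, {"xyz": [0.85, -0.4, 0], "turn": [0, 0, 0], "gripper": -1}, {"xyz": [0, 0, 0], "turn": [0, 0, 0], "gripper": -1}]'

```text
time_s: 8.93
position: [0.424, 0.3882, 0.2519]
tool_rot: [[-0.128, 0.992, -0.002], [0.992, 0.128, 0.001], [0.001, -0.002, -1.0]]
ft_force: [-1.7, 0.7, 0.4]
grip_width: 0.0003
```

Run:
```python
from h import *
a,_=cams.get_image('top'); b,_=cams.get_image('side')
cv2.imwrite('pics/top4.png',a[:,:,::-1]); cv2.imwrite('pics/side4.png',b[:,:,::-1])
a=a[200:250,255:305];b=b[195:245,240:300]
cv2.imwrite('pics/z4.png',np.hstack([cv2.resize(x,(400,400),interpolation=2) for x in(a,b)])[:,:,::-1])
```

```text
(no output)
```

View pics/z4.png

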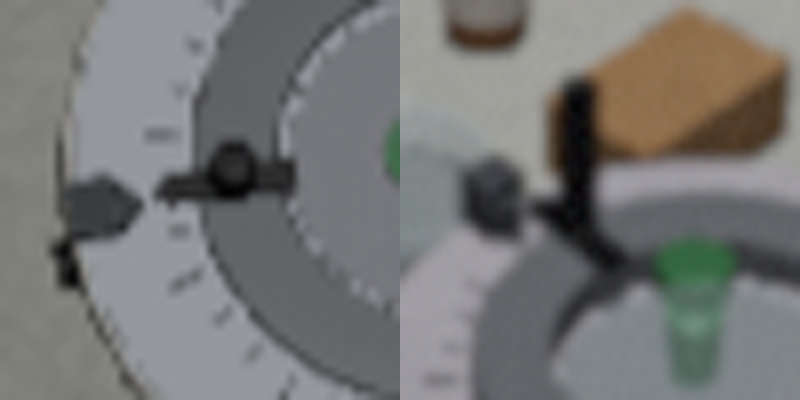

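The pointer tip is at zoom (158,188) and the rider tip at (145,206), so the pointer is still about 2 px (5 mm) short. I'll work out the angles.

Run:
```python
from h import *
C=np.array([.5897,-.0065])
def pol(a,b,z,n=''):
    q=onz('top',255+(a+.5)/8-.5,200+(b+.5)/8-.5,z)[:2]-C; print(n,round(np.hypot(*q)*1e3,1),round(np.degrees(np.arctan2(q[1],q[0])),2))
pol(158,188,.066,'tip');pol(293,177,.068,'barend');pol(233,165,.115,'post');pol(145,206,.06,'ridertip');pol(145,206,.068,'ridertip68');pol(68,210,.068,'riderback')
# centre check: ring outer edge fit & window
g=cv2.imread('pics/top4.png'); gr=cv2.GaussianBlur(cv2.cvtColor(g,6),(3,3),0).astype(np.float32)
pts=[]
for t in np.radians(np.arange(0,360,3)):
    e=np.array([np.cos(t),np.sin(t)]); rs=np.arange(.072,.088,.0005)
    uv=np.array([px('top',(*(C+r*e),.062)) for r in rs],np.float32)
    v=cv2.remap(gr,uv[:,:1],uv[:,1:],1)[:,0]; k=np.argmax(np.gradient(v)); pts.append(C+rs[k]*e)
W=np.array(pts)
from scipy.optimize import least_squares
print(least_squares(lambda p:np.hypot(*(W-p[:2]).T)-p[2],[*C,.08],loss='soft_l1',f_scale=.001).x)
```

```text
tip 90.7 96.16
barend 48.6 99.07
post 67.7 97.78
ridertip 95.6 98.78
ridertip68 95.7 99.32
riderback 119.5 97.74
[ 0.58889284 -0.00670887  0.08022388]
```

The readings disagree slightly: pointer tip 96.2°, post 97.8°, bar end 99.1°, rider about 98.5°. The ring is therefore about 2° short, so I'll go back behind the post and nudge it about 2.2°.

Call:
step_arm --steps '[{"xyz": [0, 0, 0], "turn": [0, 0, -0.38], "gripper": -1}, {"xyz": [-0.79, 0.339, 0], "turn": [0, 0, 0], "gripper": -1}, {"xyz": [-0.79, 0.339, 0], "turn": [0, 0, 0], "gripper": -1}, {"xyz": [-0.79, 0.339, 0], "turn": [0, 0, 0], "gripper": -1}, {"xyz": [-0.79, 0.339, 0], "turn": [0, 0, 0], "gripper": -1}, {"xyz": [-0.79, 0.339, 0], "turn": [0, 0, 0], "gripper": -1}, {"xyz": [-0.79, 0.339, 0], "turn": [0, 0, 0], "gripper": -1}, {"xyz": [-0.79, 0.339, 0], "turn": [0, 0, 0], "gripper": -1}, {"xyz": [-0.79, 0.339, 0], "turn": [0, 0, 0], "gripper": -1}, {"xyz": [-0.79, 0.339, 0], "turn": [0, 0, 0], "gripper": -1}, {"xyz": [-0.79, 0.339, 0], "turn": [0, 0, 0], "gripper": -1}, {"xyz": [-0.79, 0.339, 0], "turn": [0, 0, 0], "gripper": -1}, {"xyz": [0, 0, 0], "turn": [0, 0, 0], "gripper": -1}, {"xyz": [0, 0, 0], "turn": [0, 0, 0], "gripper": -1}]'

```text
time_s: 10.2
position: [0.6293, 0.0606, 0.2513]
tool_rot: [[-0.149, 0.989, -0.002], [0.989, 0.149, -0.0], [0.0, -0.002, -1.0]]
ft_force: [-0.2, 0.7, -0.3]
grip_width: -0.0002
```

Call:
step_arm --steps '[{"xyz": [0.195, -0.045, 0], "turn": [0, 0, -0.116], "gripper": -1}, {"xyz": [0, 0, 0.58], "turn": [0, 0, 0], "gripper": -1}, {"xyz": [0, 0, 0.58], "turn": [0, 0, 0], "gripper": -1}, {"xyz": [0, 0, 0.58], "turn": [0, 0, 0], "gripper": -1}, {"xyz": [0, 0, 0.58], "turn": [0, 0, 0], "gripper": -1}, {"xyz": [0, 0, 0.58], "turn": [0, 0, 0], "gripper": -1}, {"xyz": [0, 0, 0.58], "turn": [0, 0, 0], "gripper": -1}, {"xyz": [0, 0, 0], "turn": [0, 0, 0], "gripper": -1}, {"xyz": [0, 0, 0], "turn": [0, 0, 0], "gripper": -1}]'

```text
time_s: 10.95
position: [0.6251, 0.0722, 0.1131]
tool_rot: [[-0.164, 0.986, -0.002], [0.986, 0.164, 0.0], [0.001, -0.002, -1.0]]
ft_force: [-0.9, -0.9, 0.1]
grip_width: -0.0
```

Call:
step_arm --steps '[{"xyz": [-0.1, -0.1, 0], "turn": [0, 0, 0], "gripper": -1}, {"xyz": [0, -0.1, 0], "turn": [0, 0, 0], "gripper": -1}, {"xyz": [0, -0.1, 0], "turn": [0, 0, 0], "gripper": -1}, {"xyz": [0, -0.1, 0], "turn": [0, 0, 0], "gripper": -1}, {"xyz": [0, -0.1, 0], "turn": [0, 0, 0], "gripper": -1}, {"xyz": [0, -0.1, 0], "turn": [0, 0, 0], "gripper": -1}, {"xyz": [0, -0.045, 0], "turn": [0, 0, 0], "gripper": -1}, {"xyz": [0, -0.045, 0], "turn": [0, 0, 0], "gripper": -1}, {"xyz": [0, -0.045, 0], "turn": [0, 0, 0], "gripper": -1}, {"xyz": [0, 0, 0], "turn": [0, 0, 0], "gripper": -1}, {"xyz": [0, 0, 0], "turn": [0, 0, 0], "gripper": -1}]'

```text
time_s: 11.87
position: [0.5979, 0.0624, 0.1132]
tool_rot: [[-0.163, 0.987, 0.001], [0.987, 0.163, -0.0], [-0.0, 0.001, -1.0]]
ft_force: [1.6, -0.6, 1.9]
grip_width: 0.0
```

It is still about 1 mm short of the target pose, so I'll add that, then retreat and look.

Call:
step_arm --steps '[{"xyz": [0, -0.03, 0], "turn": [0, 0, 0], "gripper": -1}, {"xyz": [0, 0, 0], "turn": [0, 0, 0], "gripper": -1}, {"xyz": [0, 0, 0], "turn": [0, 0, 0], "gripper": -1}, {"xyz": [0, 0.25, 0], "turn": [0, 0, 0], "gripper": -1}, {"xyz": [0, 0.25, 0], "turn": [0, 0, 0], "gripper": -1}, {"xyz": [0, 0.25, 0], "turn": [0, 0, 0], "gripper": -1}, {"xyz": [0, 0, 0], "turn": [0, 0, 0], "gripper": -1}, {"xyz": [0, 0, -0.7], "turn": [0, 0, 0], "gripper": -1}, {"xyz": [0, 0, -0.7], "turn": [0, 0, 0], "gripper": -1}, {"xyz": [0, 0, -0.7], "turn": [0, 0, 0], "gripper": -1}, {"xyz": [0, 0, -0.7], "turn": [0, 0, 0], "gripper": -1}, {"xyz": [0, 0, -0.7], "turn": [0, 0, 0], "gripper": -1}, {"xyz": [0, 0, 0], "turn": [0, 0, 0], "gripper": -1}]'

```text
time_s: 12.95
position: [0.6266, 0.067, 0.2589]
tool_rot: [[-0.163, 0.987, 0.009], [0.987, 0.163, -0.001], [-0.002, 0.008, -1.0]]
ft_force: [0.3, -0.5, 0.8]
grip_width: 0.0001
```

Call:
step_arm --steps '[{"xyz": [0.85, -0.4, 0], "turn": [0, 0, 0], "gripper": -1}, {"xyz": [0.85, -0.4, 0], "turn": [0, 0, 0], "gripper": -1}, {"xyz": [0.85, -0.4, 0], "turn": [0, 0, 0], "gripper": -1}, {"xyz": [0.85, -0.4, 0], "turn": [0, 0, 0], "gripper": -1}, {"xyz": [0.85, -0.4, 0], "turn": [0, 0, 0], "gripper": -1}, {"xyz": [0.85, -0.4, 0], "turn": [0, 0, 0], "gripper": -1}, {"xyz": [0.85, -0.4, 0], "turn": [0, 0, 0], "gripper": -1}, {"xyz": [0.85, -0.4, 0], "turn": [0, 0, 0], "gripper": -1}, {"xyz": [0.85, -0.4, 0], "turn": [0, 0, 0], "gripper": -1}, {"xyz": [0.85, -0.4, 0], "turn": [0, 0, 0], "gripper": -1}, {"xyz": [0, 0, 0], "turn": [0, 0, 0], "gripper": -1}]'

```text
time_s: 13.87
position: [0.4084, 0.3802, 0.2526]
tool_rot: [[-0.168, 0.986, -0.002], [0.986, 0.168, 0.0], [0.001, -0.002, -1.0]]
ft_force: [0.3, 1.1, 0.0]
grip_width: -0.0002
```

Run:
```python
from h import *
a,_=cams.get_image('top'); b,_=cams.get_image('side')
cv2.imwrite('pics/top5.png',a[:,:,::-1])
a=a[200:250,255:305];b=b[195:245,240:300]
cv2.imwrite('pics/z5.png',np.hstack([cv2.resize(x,(400,400),interpolation=2) for x in(a,b)])[:,:,::-1])
```

```text
(no output)
```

View pics/z5.png

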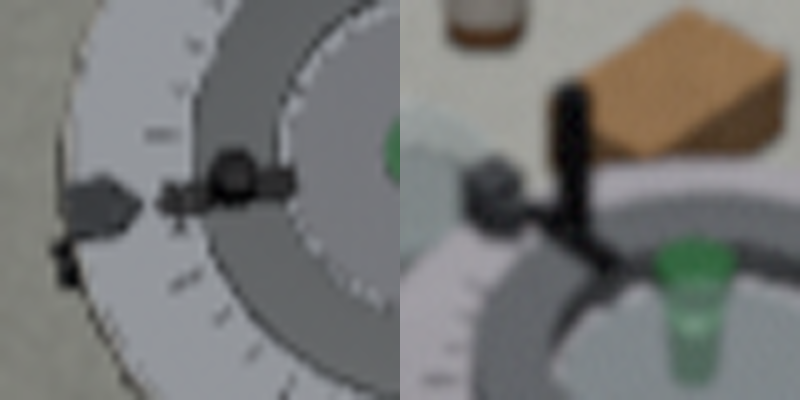

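The pointer tip at (160,198) now lines up with the rider tip at (145,206). The bar's line passes about 0.75 px (2 mm) from the rider tip. One last numeric check, including the stopper and bystanders, and then I hand in.

Run:
```python
from h import *
C=np.array([.5893,-.0066])
def pol(a,b,z,n):
    q=onz('top',255+(a+.5)/8-.5,200+(b+.5)/8-.5,z)[:2]-C; print(n,round(np.hypot(*q)*1e3,1),round(np.degrees(np.arctan2(q[1],q[0])),2)); return q
t=pol(160,198,.066,'tip');pol(293,182,.068,'barend');pol(233,174,.115,'post');r=pol(145,206,.064,'ridertip');pol(68,210,.068,'riderback')
print('mm tip-mark',1e3*np.hypot(*(t-r/np.hypot(*r)*.093)))
A=cv2.imread('pics/top0.png').astype(int);B=cv2.imread('pics/top5.png').astype(int)
def cen(g,lo,hi,sl):
    h=cv2.cvtColor(g.astype(np.uint8)[sl],cv2.COLOR_BGR2HSV); m=cv2.inRange(h,lo,hi); M=cv2.moments(m); return (round(M['m10']/M['m00'],2),round(M['m01']/M['m00'],2)) if M['m00'] else None
st=(slice(205,232),slice(295,322))
print('stopper',[cen(g,(40,60,30),(90,255,255),st) for g in(A,B)])
for n,sl in dict(vial=(slice(225,250),slice(365,395)),dropper=(slice(175,200),slice(185,215)),box=(slice(160,205),slice(222,262)) ).items(): print(n,[cen(g,(3,90,30),(25,255,255),sl) for g in(A,B)])
```

```text
tip 90.6 97.92
barend 49.0 100.39
post 68.2 99.68
ridertip 95.7 98.81
riderback 119.6 97.54
mm tip-mark 2.7507920715888945
stopper [(12.61, 13.42), (12.58, 13.36)]
vial [(13.07, 11.89), (13.11, 11.91)]
dropper [(14.48, 12.9), (14.32, 12.83)]
box [(19.58, 22.51), (19.6, 22.5)]
```

The pointer-to-mark distance is about 2.8 mm, with about 1.4 mm of it sideways. The tip and post readings bracket the rider's angle, and the stopper and the bystanders checked have not moved. Handing in.

```bash
python3 -c "
from h import *
print(order.close_job())"
```

```text
the job is handed in; nothing more can be done
None
```

I pushed the ring's post about 89° counter-clockwise with the closed fingertips, nudged it a further 2° or so after a look, then moved the arm clear and handed in at about 14 s. The interface gives no verdict.

**Pointer and rider:** the last top view puts the pointer tip at 97.9° and the rider at 97.5–98.8°. The tip is about 2.8 mm from the mark, inside the 5.5 mm limit.

**Disagreement:** the post and the bar's inner end read higher, at 99.7° and 100.4°. That spread matches an image error of about 1 px (2.5 mm), and even 100.4° would be within the limit for a rider near 98.5°.

**Force:** the highest reading shown at the end of a move was about 4 N. Forces within a move were not read.

**Stopper and bystanders:** the stopper, vial, dropper and slide box moved no more than 0.2 px (about 0.5 mm) between the first and last top views. I did not measure the dish, beaker or forceps, but the arm did not go near them at low height.

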